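Open the push-to-open specimen cupboard

TASK

Open the cupboard with the green door: gently press its shut door in at the white disc until the push catch lets go and the door springs ajar, then swing it wide open, about square to the cupboard, by pushing with the outside of your fingers from behind its free edge. Do not grip the door and do not pick up, push or knock anything else; the yellow door stays shut and unpressed.

Things in the scene. Friction and masses are not known exactly. Their poses are not given: they have to be found in the camera images.
- green_cupboard: plywood cupboard with a green door, to be opened; carcass 130 deep (x) x 210 wide (y) x 160 high, fixed to the table. Origin: centre of the carcass's underside, z up; its front faces its own -x: the carcass ends 65 mm before the origin, the outer face of the shut door lies 84 mm before it. All is open above the space before the front
- green_hinge (a point): on the upright hinge axis of the green door, at its left side seen from the robot (the cupboard's +y, 103 mm from its middle), in the plane of the shut door's outer face, 158 mm above the table. The door is a leaf without handle, 206 wide x 152 high x 12 thick, 6 to 158 mm above the table; it lies before the carcass and covers its whole front, with a 7 mm gap behind it
- green_spot (a point): centre of the white disc (diameter 24 mm) on the outer face of the green door, the place to press: 170 mm from the hinge, 36 mm from the free edge, 132 mm above the table, 26 mm below the door's top; moves with the door
- green_edge (a point): top corner of the green door's free edge (the cupboard's -y side), at mid thickness, 158 mm above the table, 206 mm from the hinge; moves with the door
- green_catch (a joint): push catch, rad about the hinge: 0 latched shut, negative pressed in; takes about 3.5 N at the disc, lets go about -0.023 (4 mm), stops at -0.032 (5.5 mm at the disc); pressed less, it springs back shut. Having let go, it springs out to 0.55 as the finger draws back, takes the door along and stays: the door is ajar by 0.55 rad, its free edge 108 mm out
- green_door (a joint): opening of the green door by hand beyond what the catch gives, rad: 0 at the start and when just ajar, at most 1.0; whole opening = green_catch + green_door. Light friction (about 0.5 N at the free edge) keeps it where it is left
- yellow_cupboard: plywood cupboard with a yellow door, to be left shut; carcass 130 deep (x) x 210 wide (y) x 160 high, fixed to the table. Origin: centre of the carcass's underside, z up; its front faces its own -x: the carcass ends 65 mm before the origin, the outer face of the shut door lies 84 mm before it. All is open above the space before the front
- yellow_hinge (a point): on the upright hinge axis of the yellow door, at its left side seen from the robot (the cupboard's +y, 103 mm from its middle), in the plane of the shut door's outer face, 158 mm above the table. The door is a leaf without handle, 206 wide x 152 high x 12 thick, 6 to 158 mm above the table; it lies before the carcass and covers its whole front, with a 7 mm gap behind it
- yellow_spot (a point): centre of the white disc (diameter 24 mm) on the outer face of the yellow door, the place to press: 170 mm from the hinge, 36 mm from the free edge, 132 mm above the table, 26 mm below the door's top; moves with the door
- yellow_edge (a point): top corner of the yellow door's free edge (the cupboard's -y side), at mid thickness, 158 mm above the table, 206 mm from the hinge; moves with the door
- yellow_catch (a joint): push catch, rad about the hinge: 0 latched shut, negative pressed in; takes about 3.5 N at the disc, lets go about -0.023 (4 mm), stops at -0.032 (5.5 mm at the disc); pressed less, it springs back shut. Having let go, it springs out to 0.55 as the finger draws back, takes the door along and stays: the door is ajar by 0.55 rad, its free edge 108 mm out
- yellow_door (a joint): opening of the yellow door by hand beyond what the catch gives, rad: 0 at the start and when just ajar, at most 1.0; whole opening = yellow_catch + yellow_door. Light friction (about 0.5 N at the free edge) keeps it where it is left
- limestone: bystander: pale coarse stone, 74x108x66 mm, loose on the table; origin at the centre of its underside
- gabbro_dark: bystander: dark stone, 52x74x47 mm, loose on the table; origin at the centre of its underside
- bottle_green: bystander: small green dropper bottle, 28x28x65 (standing) mm, loose on the table; origin at the centre of its underside
- magnet: bystander: round black and white magnet, 38x38x13 mm, loose on the table; origin at the centre of its underside
- marker_blue: bystander: white and blue marker pen, 17x135x17 mm, loose on the table; origin at the centre of its underside
- eraser: bystander: white and blue eraser, 20x42x13 mm, loose on the table; origin at the centre of its underside
- tape_roll: bystander: roll of tape, 67x67x18 mm, loose on the table; origin at the centre of its underside

How it is judged:
By the outcome, as a careful person would: the job done as asked, in the order asked, and still so for the second after the job is handed in, with the robot touching nothing.
It also fails if it takes over 48 s, if anything falls off the work surface, if the arm or the gripper's body presses on something with over 40 N, if the wrist force passes 120 N, or if a joint passes its speed limit or range.

ROBOT

A 7-joint arm with a two-finger parallel gripper is mounted at the origin on a cart in front of the work surface, level with it; the furniture and walls round the work are solid. World frame = base frame: x ahead of the robot, y to its left, z up, the work surface at z = 0. Lengths are in m, angles in degrees, forces in N, time in s.
With the tool pointing down it reaches from about 0.4 to 0.9 m from the base axis. Payload 5.5 kg.
Tool frame: the origin (TCP) lies midway between the tips of the shut fingers; the grasp point (between the pads) lies 19 mm behind it (ctrl.grip_point_offset is the distance from the TCP to the grasp point, in m); z points along the fingers, y is the direction in which the jaws open and shut (so a half turn about z gives the same grasp; the last joint's range is limited). The gripper opens to 85 mm and grips with 20 to 120 N. Pads are 22 mm wide; open, the fingers measure 114 mm over their backs; the gripper's body (76 mm by 85 mm) begins 54 mm behind the grasp point. The pads swing forward as they close: fully open they stand 13 mm farther back than shut.
Start: joints at [-57.743, 28.699, -24.465, 88.831, 12.651, 65.22, -12.049], TCP at [0.192, 0.621, 0.196] pointing down, gripper open.
Joint ranges: [-164.97, 164.97], [-17.58, 116.51], [-87.97, 89.64], [11.32, 138.91], [-80.73, 260.73], [10.89, 115.49], [-147.41, 147.41]. Speed limits (degrees/s): [147.25, 147.25, 180, 180, 180, 180, 180].

INTERFACE

Orientations are given as a 3x3 rotation matrix whose columns are the frame's x, y, z axes.
In Python, from cell import ctrl gives the robot as it stands. Calls block until the motion is done:
- ctrl.move_to(position, orientation): joint-space move of the TCP to a pose.
- ctrl.move_straight(position, speed=0.15, rotation=None): straight line of the TCP; rotation=None keeps the orientation; speed is the mean speed in m/s.
- ctrl.move_joints(angles): joint-space move.
- ctrl.set_gripper(opening, grip_force=None): finger opening in m; grip_force is the grip in N (None keeps the last); returns when the fingers have stopped.
- ctrl.dwell(seconds).
- ctrl.inverse_kinematics(position, orientation): joint angles nearest the present ones, or None.
- ctrl.snapshot(name): name is "side" or "top"; returns a dict with "image" (384x512x3 uint8, red, green, blue), "range_z" (384x512 float32, m along the optical axis (not along the pixel's ray), 0 where there is no reading), "fx", "fy", "cx", "cy" (pixels), "k1" (the pictures are not rectified: a ray, as slopes to the right and down, at radius r is drawn at 1 + k1 r^2 times it, then the intrinsics apply), "position" and "orientation" of the camera in the world. Camera axes: x right, y down, z forward; pixel columns grow to the right and rows downward; lengths in m; the calibration is good to about 2 mm. A picture is of the moment at which its call begins.
A pose or a line that the arm cannot do raises ctrl.PlanningError and nothing moves.
- ctrl.close_job(): hands the job in, once; it reports no verdict.
Trained networks look in the newest picture that a camera, given by its name, has taken for a name from the list of things; names that differ only in an ending like _2 or _b are one class to them, and where a whole thing is asked for, a point or a joint stands for the part that bears it (a point fixed in the world has none). Each returns a list of dicts, best first, with "p" (0 to 1); they miss things now and then, are a little off and sometimes report something else, mostly with a low value. They report only what shows in the picture. A call takes as long as a camera call.
- ctrl.recognise(camera, label): "rect" ([left, top, width, height] in pixels, round what is visible of it).
- ctrl.silhouettes(camera, label): "mask" (384x512 bool, what is visible of it) and "rect" ([left, top, width, height] in pixels, round what is visible of it).
- ctrl.place_of(camera, label): "xy" ([column, row] in pixels: a listed point, or the origin of a listed thing).
Readings, each from a call of its own:
- ctrl.current_t(): time.
- ctrl.current_q(): joint angles.
- ctrl.current_qvel(): joint speeds.
- ctrl.current_joint_torque(): joint torques, N m.
- ctrl.current_tool_pos(): TCP position.
- ctrl.current_tcp_rot(): TCP orientation.
- ctrl.current_contact_force(): force on the tool from outside, world axes, zero at the start.
- ctrl.current_moment(): the same for the moment, N m.
- ctrl.current_gripper_width(): finger opening in m.
Only numpy, scipy, OpenCV 4.12 (cv2) and the standard library are available. Lean on these libraries where they do the work, as an engineer would, in place of code of your own. Each camera call takes 0.05 s, during which the arm holds its last target.

## Working session

There is one attempt and no reset: what is moved stays moved. The work goes in short steps, each a Python script; the robot and the scene stay as the last script left them, time stands still between calls to the robot, and variables do not carry over. Pictures are saved under pics/ and viewed, and the job is handed in when it is done.

```bash
mkdir -p pics; ls; cat > h.py <<'E'
import numpy as np, cv2
from cell import ctrl
def ray(s,px):
    K=np.array([[s["fx"],0,s["cx"]],[0,s["fy"],s["cy"]],[0,0,1.]])
    u=cv2.undistortPoints(np.array([[px]],float),K,np.array([s["k1"],0,0,0.]))[0,0]
    return np.array([u[0],u[1],1.])
def world(s,px,z=None):
    d=np.array(s["orientation"])@ray(s,px); p=np.array(s["position"])
    if z is not None: return p+d*(z-p[2])/d[2]
    zz=s["range_z"][int(round(px[1])),int(round(px[0]))]
    return p+d*zz
def save(s,n): cv2.imwrite(f"pics/{n}.png",cv2.cvtColor(s["image"],cv2.COLOR_RGB2BGR))
E
python3 - <<'E'
from h import *
for c in("top","side"):
    s=ctrl.snapshot(c); save(s,c+"0"); print(c,s["position"],np.round(s["orientation"],3).tolist(),s["k1"])
    for l,z in(("green_hinge",.158),("green_spot",.132),("green_edge",.158),("green_cupboard",0),("yellow_hinge",.158),("yellow_edge",.158),("yellow_spot",.132),("limestone",0),("gabbro_dark",0),("bottle_green",0),("magnet",0),("marker_blue",0),("eraser",0),("tape_roll",0)):
        for r in ctrl.place_of(c,l)[:2]:
            print(l,round(r["p"],2),np.round(r["xy"],1),np.round(world(s,r["xy"],z),3),np.round(world(s,r["xy"]),3))
print(ctrl.current_t())
E
```

```text
pics
top [ 0.46173094 -0.0085867   1.70496861] [[0.0, -0.999, 0.052], [-1.0, -0.0, 0.004], [-0.004, -0.052, -0.999]] -0.015459114803490274
green_hinge 0.77 [257.7 174.5] [ 0.612 -0.017  0.158] [ 0.612 -0.017  0.158]
green_hinge 0.68 [227.9 224.4] [0.43  0.091 0.158] [0.427 0.101 0.007]
green_spot 0.58 [302.7 176.1] [ 0.609 -0.184  0.132] [ 0.606 -0.181  0.156]
green_edge 0.86 [314.7 174.6] [ 0.612 -0.225  0.158] [ 0.627 -0.248 -0.004]
green_cupboard 0.95 [282.9 161.4] [ 0.68  -0.119  0.   ] [ 0.66  -0.109  0.16 ]
green_cupboard 0.67 [316.1 172.5] [ 0.635 -0.253  0.   ] [ 0.635 -0.253 -0.001]
yellow_hinge 0.82 [177.9 177.7] [0.6   0.274 0.158] [0.614 0.303 0.001]
yellow_hinge 0.27 [231.1 224.1] [0.431 0.079 0.158] [ 0.428  0.088 -0.002]
yellow_edge 0.76 [231.1 160.7] [0.663 0.08  0.158] [0.662 0.08  0.16 ]
yellow_spot 0.59 [225.4 163.7] [0.655 0.103 0.132] [0.653 0.102 0.146]
limestone 0.93 [376.6 221.5] [ 0.439 -0.493  0.   ] [ 0.44  -0.474  0.066]
gabbro_dark 0.45 [365.1 194.7] [ 0.546 -0.449  0.   ] [ 0.544 -0.44   0.032]
gabbro_dark 0.28 [226.4 164.4] [0.668 0.108 0.   ] [0.651 0.
[... 987 characters left out ...]
.5] [0.648 0.07  0.158] [0.658 0.085 0.149]
yellow_edge 0.46 [213.  176.4] [0.465 0.156 0.158] [0.578 0.414 0.011]
yellow_spot 0.79 [255.8 173.9] [0.661 0.127 0.132] [0.648 0.106 0.144]
limestone 0.89 [303.3 302.2] [ 0.466 -0.505  0.   ] [ 0.444 -0.531  0.035]
gabbro_dark 0.86 [316.3 283.6] [ 0.556 -0.458 -0.   ] [ 0.543 -0.472  0.017]
bottle_green 0.53 [185.9 187.9] [0.42 0.39 0.  ] [0.419 0.387 0.002]
magnet 0.39 [332.  266.7] [ 0.659 -0.418  0.   ] [ 0.65  -0.427  0.01 ]
marker_blue 0.61 [211.4 218.4] [ 0.415  0.085 -0.   ] [0.409 0.071 0.01 ]
tape_roll 0.44 [211.3 175.8] [0.581 0.443 0.   ] [0.568 0.414 0.017]
tape_roll 0.38 [328.8 266.1] [ 0.651 -0.41   0.   ] [ 0.642 -0.419  0.011]
1.5
```

```bash
python3 - <<'E'
from h import *
s=ctrl.snapshot("top")
im=cv2.resize(s["image"][120:280,110:400],None,fx=2.7,fy=2.7,interpolation=cv2.INTER_CUBIC)
cv2.imwrite("pics/topz.png",cv2.cvtColor(im,cv2.COLOR_RGB2BGR))
H,W=384,512
uv=np.stack(np.meshgrid(np.arange(W),np.arange(H)),-1).reshape(-1,1,2).astype(float)
K=np.array([[s["fx"],0,s["cx"]],[0,s["fy"],s["cy"]],[0,0,1.]])
u=cv2.undistortPoints(uv,K,np.array([s["k1"],0,0,0.]))[:,0]
r=np.c_[u,np.ones(len(u))]*s["range_z"].reshape(-1,1)
P=(r@np.array(s["orientation"]).T+s["position"])
print(s["fx"])
m=(P[:,2]>.145)&(P[:,2]<.172)&(P[:,0]>.5)&(P[:,0]<.9)&(abs(P[:,1])<.35)
mm=m.reshape(H,W).astype(np.uint8)
n,l,st,_=cv2.connectedComponentsWithStats(mm)
for i in range(1,n):
    if st[i,4]<100: continue
    Q=P[(l==i).ravel()]
    print(st[i],cv2.minAreaRect((Q[:,:2]).astype(np.float32)),cv2.boxPoints(cv2.minAreaRect((Q[:,:2]).astype(np.float32))).round(3).tolist(), Q[:,2].mean())
s=ctrl.snapshot("side")
im=cv2.resize(s["image"][130:330,150:380],None,fx=3,fy=3,interpolation=cv2.INTER_CUBIC)
cv2.imwrite("pics/sidez.png",cv2.cvtColor(im,cv2.COLOR_RGB2BGR))
E
```

```text
425.780799002441
[ 168  123   64   48 2035] ((0.7165347337722778, 0.19485214352607727), (0.13119575381278992, 0.21069598197937012), 13.921905517578125) [[0.628000020980835, 0.2809999883174896], [0.6779999732971191, 0.07699999958276749], [0.8059999942779541, 0.1080000028014183], [0.7549999952316284, 0.31299999356269836]] 0.16161954392580966
[ 256  135   59   38 2031] ((0.6901687383651733, -0.11680285632610321), (0.13175034523010254, 0.21004584431648254), 1.4899516105651855) [[0.621999979019165, -0.014000000432133675], [0.6269999742507935, -0.2240000069141388], [0.7590000033378601, -0.2199999988079071], [0.753000020980835, -0.009999999776482582]] 0.16132960269436486
[178 159  55  16 205] ((0.6401606202125549, 0.1751435399055481), (0.013479169458150864, 0.20309950411319733), 13.140551567077637) [[0.6110000014305115, 0.27300000190734863], [0.6570000052452087, 0.07500000298023224], [0.6700000166893005, 0.07800000160932541], [0.6240000128746033, 0.2759999930858612]] 0.15665423086935454
[258 173  56   5 199] ((0.6113023161888123, -0.11887162923812866), (0.012981952168047428, 0.20131759345531464), 1.1118510961532593) [[0.6029999852180481, -0.017999999225139618], [0.6069999933242798, -0.2199999988079071], [0.6200000047683716, -0.21899999678134918], [0.6159999966621399, -0.017999999225139618]] 0.15670025667405052
```

View pics/topz.png

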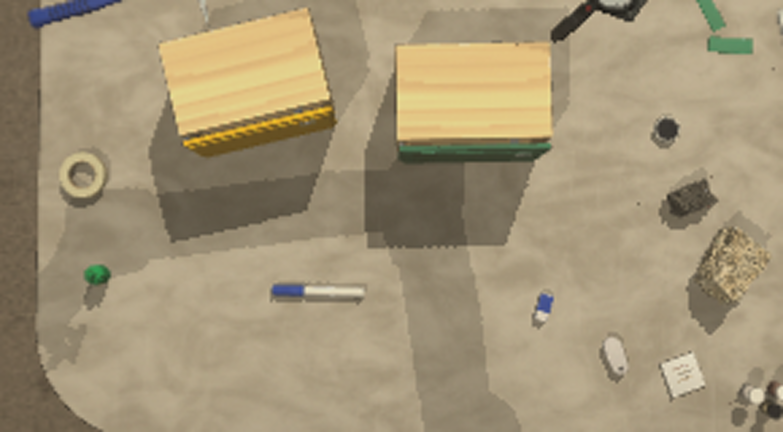

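View pics/sidez.png

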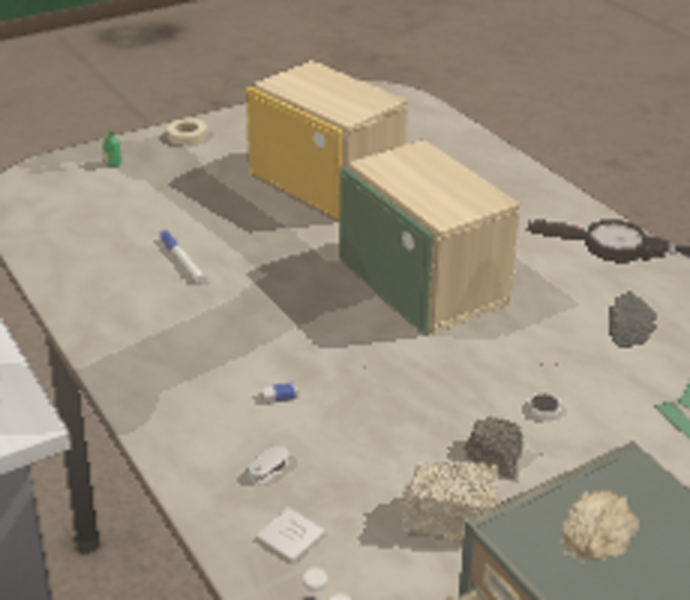

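```bash
cat >> h.py <<'E'
TH=np.radians(1.35)
C=np.array([.6895,-.117,0]); X=np.array([np.cos(TH),np.sin(TH),0]); Y=np.array([-np.sin(TH),np.cos(TH),0]); Z=np.array([0,0,1.])
HINGE=C-.084*X+.103*Y; SPOT=C-.084*X-.067*Y+.132*Z
def R(z,y):
    z=z/np.linalg.norm(z); y=y/np.linalg.norm(y); return np.c_[np.cross(y,z),y,z]
def door(phi,r,off,z): # off = distance behind the outer face
    d=-np.sin(phi)*X-np.cos(phi)*Y; n=np.cos(phi)*X-np.sin(phi)*Y
    p=HINGE+r*d+off*n; p[2]=z; return p,d,n
E
python3 - <<'E'
from h import *
print(HINGE,SPOT)
q0=ctrl.current_q()
for t in (90,80,70,60,50):
    a=np.radians(t); z=np.sin(a)*X-np.cos(a)*Z
    for sg in(1,-1):
        for back in(.15,.06,-.005):
            q=ctrl.inverse_kinematics(SPOT-back*X,R(z,sg*Y)); print(t,sg,back,None if q is None else np.round(q))
for ph in(.55,1.0,1.5):
    p,d,n=door(ph,.178,.04,.1)
    for nm,y in(("d",d),("-d",-d),("n",n),("-n",-n)):
        q=ctrl.inverse_kinematics(p,R(-Z,y)); print(ph,nm,p,None if q is None else np.round(q))
E
```

```text
[ 0.60309666 -0.01600761  0.        ] [ 0.60710182 -0.18596042  0.132     ]
90 1 0.15 None
90 1 0.06 None
90 1 -0.005 [ 67.  68. -27. 136. 230.  83. -58.]
90 -1 0.15 None
90 -1 0.06 None
90 -1 -0.005 [ 22.  65.  13. 137. 211. 115.  90.]
80 1 0.15 None
80 1 0.06 None
80 1 -0.005 None
80 -1 0.15 None
80 -1 0.06 None
80 -1 -0.005 None
70 1 0.15 None
70 1 0.06 None
70 1 -0.005 None
70 -1 0.15 None
70 -1 0.06 None
70 -1 -0.005 None
60 1 0.15 None
60 1 0.06 None
60 1 -0.005 None
60 -1 0.15 None
60 -1 0.06 None
60 -1 -0.005 None
50 1 0.15 None
50 1 0.06 None
50 1 -0.005 [ 89.  49. -74. 134. 140.  24.  -3.]
50 -1 0.15 None
50 -1 0.06 None
50 -1 -0.005 [ 81.  37. -62. 135. 170.  18. 140.]
0.55 d [ 0.54824343 -0.19000509  0.1       ] [-13.  31.  39. 106. -24.  52. -83.]
0.55 -d [ 0.54824343 -0.19000509  0.1       ] [  4.  27.  16. 105.  -9.  50.  84.]
0.55 n [ 0.54824343 -0.19000509  0.1       ] [ -4.  28.  27. 105. -16.  50.   0.]
0.55 -n [ 0.54824343 -0.19000509  0.1       ] [ 66.  51. -75. 103.  53.  70. 125.]
1.0 d [ 0.47802132 -0.14882387  0.1       ] [-36.  34.  65. 117. -39.  54. -96.]
1.0 -d [ 0.47802132 -0.14882387  0.1       ] [ -0.  19.  17. 116.  -8.  46.  55.]
1.0 n [ 0.47802132 -0.14882387  0.1       ] [-11.  21.  31. 116. -15.  46. -28.]
1.0 -n [ 0.47802132 -0.14882387  0.1       ] [  8.  19.   7. 116.  -3.  45. 141.]
1.5 d [ 0.42965721 -0.07260053  0.1       ] [ -55.   36.   78.  126.  -45.   55. -124.]
1.5 -d [ 0.42965721 -0.07260053  0.1       ] [ -5.  13.  13. 124.  -4.  43.  16.]
1.5 n [ 0.42965721 -0.07260053  0.1       ] [-17.  14.  26. 125.  -9.  43. -70.]
1.5 -n [ 0.42965721 -0.07260053  0.1       ] [  1.  13.   6. 124.  -2.  43. 103.]
```

```bash
python3 - <<'E'
from h import *
for t in (45,40,35,30,25,20):
  for yaw in (-40,-20,0):
    a=np.radians(t); b=np.radians(yaw); hd=np.cos(b)*X+np.sin(b)*Y; z=np.sin(a)*hd-np.cos(a)*Z
    yy=np.cross(Z,hd)
    o=[]
    for sg in(1,-1):
        for back in(.15,.06,.0):
            q=ctrl.inverse_kinematics(SPOT-back*X-.005*Z,R(z,sg*yy)); o.append(None if q is None else np.round(q).astype(int).tolist())
    print(t,yaw,o)
E
```

```text
45 -40 [None, None, [-15, 20, 15, 133, 110, 25, -55], None, None, [16, 21, -20, 132, 106, 35, 133]]
45 -20 [None, None, [5, 17, 7, 137, 170, 19, -87], None, None, [29, 18, -19, 136, 152, 21, 115]]
45 0 [None, None, [79, 34, -61, 132, 153, 12, -27], None, None, [70, 27, -49, 133, 191, 11, 111]]
40 -40 [None, [-14, 14, 16, 138, 100, 20, -43], [-13, 19, 14, 130, 92, 19, -35], None, [17, 14, -18, 137, 98, 28, 142], [-23, 20, 26, 130, 92, 15, 144]]
40 -20 [None, None, [25, 17, -14, 133, 138, 12, -52], None, None, [29, 17, -19, 133, 134, 13, 133]]
40 0 [None, [92, 34, -73, 135, 106, 12, 21], [85, 42, -74, 129, 100, 21, 28], None, [52, 15, -25, 136, 250, 14, 48], [35, 18, -12, 130, 252, 14, 41]]
35 -40 [None, [-5, 12, 9, 134, 77, 18, -17], [-6, 18, 10, 126, 68, 18, -9], None, [-57, 31, 73, 135, -73, 11, -54], [-50, 33, 65, 127, -58, 12, -71]]
35 -20 [None, [60, 16, -49, 135, 96, 14, -5], [45, 19, -37, 128, 88, 14, 1], None, [-42, 21, 65, 138, 259, 18, 3], [-49, 57, 88, 131, 258, 53, -14]]
35 0 [None, [90, 33, -75, 132, 75, 16, 49], [75, 31, -62, 125, 68, 13, 53], None, [38, 13, -12, 133, -7
[... 1047 characters left out ...]
0], [4, 6, 26, 136, -43, 23, -21], [29, 13, -7, 125, -25, 20, -44], [-8, 21, 33, 120, -49, 28, -26]]
20 -40 [[21, 6, -9, 132, 23, 25, 44], [5, 14, 5, 122, 18, 27, 47], [2, 20, 8, 114, 15, 30, 48], [-49, 12, 68, 134, -10, 23, -103], [-35, 21, 53, 123, -18, 27, -100], [-33, 28, 52, 115, -26, 31, -96]]
20 -20 [[2, 5, 19, 134, -6, 22, 97], [19, 14, -4, 123, 5, 24, 82], [14, 19, -1, 115, 5, 26, 81], [-18, 6, 40, 134, -12, 22, -77], [-19, 16, 39, 124, -24, 25, -71], [-19, 22, 39, 117, -28, 28, -70]]
20 0 [[72, 11, -49, 130, -1, 25, 118], [0, 15, 24, 122, -31, 29, 139], [17, 19, 2, 114, -16, 28, 123], [2, 7, 26, 132, -29, 27, -36], [-37, 37, 76, 123, -68, 50, -10], [-23, 28, 52, 116, -52, 39, -27]]
```

```bash
cat >> h.py <<'E'
a_=np.radians(25)
RP=R(np.sin(a_)*X-np.cos(a_)*Z,-Y)
def st(m=""): print(m,round(ctrl.current_t(),2),np.round(ctrl.current_tool_pos(),4),np.round(ctrl.current_contact_force(),2),np.round(ctrl.current_q()))
E
python3 - <<'E'
from h import *
ctrl.set_gripper(0)
p=ctrl.current_tool_pos(); ctrl.move_straight([.25,.55,.32],speed=.3); st()
T=SPOT-.004*Z
ctrl.move_to([.42,.1,.30],R(-Z,-Y)); st()
ctrl.move_to(T-.09*X+.12*Z,RP); st()
ctrl.move_straight(T-.05*X,speed=.15); st()
s=ctrl.snapshot("side"); save(s,"side1")
im=cv2.resize(s["image"][130:330,150:380],None,fx=3,fy=3,interpolation=cv2.INTER_CUBIC)
cv2.imwrite("pics/side1.png",cv2.cvtColor(im,cv2.COLOR_RGB2BGR))
E
```

```text
3.03 [0.2496 0.5499 0.3199] [-0.14 -0.16 -0.85] [-49.  19. -25.  87.   8.  76.  -2.]
 4.79 [0.4198 0.1011 0.2997] [-0.33  0.35  0.14] [ -22.   -2.    5.  111.    0.   70. -106.]
 5.95 [ 0.5178 -0.1865  0.2481] [1.27 0.36 0.28] [-14.  -2.  38. 123. -16.  37. -53.]
 6.94 [ 0.5575 -0.1871  0.1285] [-0.5   0.   -0.34] [ -6.  16.  32. 125. -47.  26. -24.]
```

View pics/side1.png

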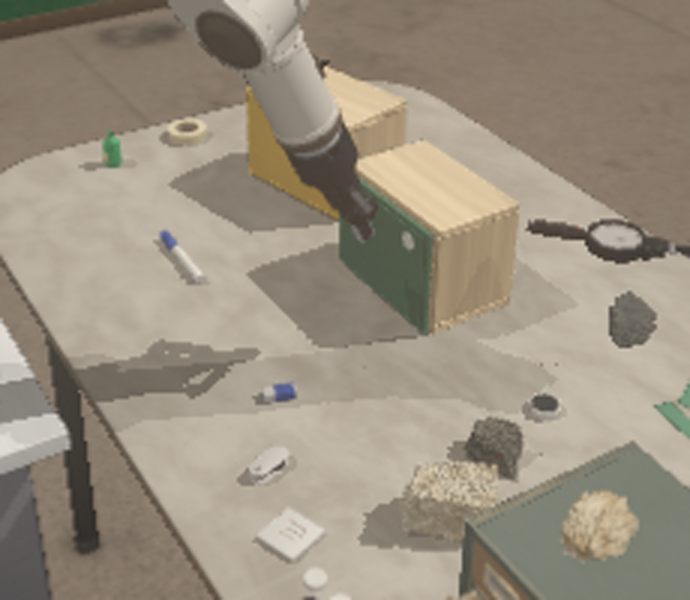

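The fingertips, at about (365,237) in the crop, hang in line with the white disc at (407,240). Next is the gentle press.

```bash
python3 - <<'E'
from h import *
T=SPOT-.004*Z
ctrl.move_straight(T-.018*X,speed=.08); ctrl.dwell(.15); f0=np.array(ctrl.current_contact_force()); st()
first=None
for i in range(28):
    b=-.018+.001*(i+1)
    ctrl.move_straight(T+b*X,speed=.03); ctrl.dwell(.06)
    f=(np.array(ctrl.current_contact_force())-f0)@X; x=(np.array(ctrl.current_tool_pos())-T)@X
    print(round(b,3),round(x,4),round(f,2))
    if f<-1.5 and first is None: first=x
    if first is not None and (x-first>.0045 or f<-9): break
st()
E
```

```text
7.69 [ 0.5885 -0.1865  0.1277] [0.18 0.41 0.29] [ -6.  18.  32. 122. -48.  27. -26.]
-0.017 -0.017 -0.53
-0.016 -0.016 0.32
-0.015 -0.0149 -0.08
-0.014 -0.014 -1.12
-0.013 -0.013 0.18
-0.012 -0.012 0.13
-0.011 -0.011 -0.02
-0.01 -0.01 -0.44
-0.009 -0.009 -0.39
-0.008 -0.008 0.03
-0.007 -0.007 -0.73
-0.006 -0.006 -0.41
-0.005 -0.005 -0.28
-0.004 -0.004 -0.11
-0.003 -0.003 0.13
-0.002 -0.002 -0.11
-0.001 -0.001 0.3
0.0 0.0 -0.13
0.001 0.001 -0.76
0.002 0.002 0.02
0.003 0.003 0.19
0.004 0.004 0.49
0.005 0.005 -0.48
0.006 0.006 -0.44
0.007 0.007 -0.94
0.008 0.008 0.16
0.009 0.009 0.11
0.01 0.01 0.16
 16.32 [ 0.6171 -0.1857  0.128 ] [ 0.35 -0.03  0.03] [ -7.  21.  32. 118. -48.  28. -28.]
```

```bash
python3 - <<'E'
from h import *
s=ctrl.snapshot("side")
im=cv2.resize(s["image"][150:270,220:350],None,fx=5,fy=5,interpolation=cv2.INTER_CUBIC)
cv2.imwrite("pics/side2.png",cv2.cvtColor(im,cv2.COLOR_RGB2BGR))
s=ctrl.snapshot("top")
im=cv2.resize(s["image"][120:220,230:340],None,fx=5,fy=5,interpolation=cv2.INTER_CUBIC)
cv2.imwrite("pics/top2.png",cv2.cvtColor(im,cv2.COLOR_RGB2BGR))
E
```

```text
(no output)
```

View pics/side2.png

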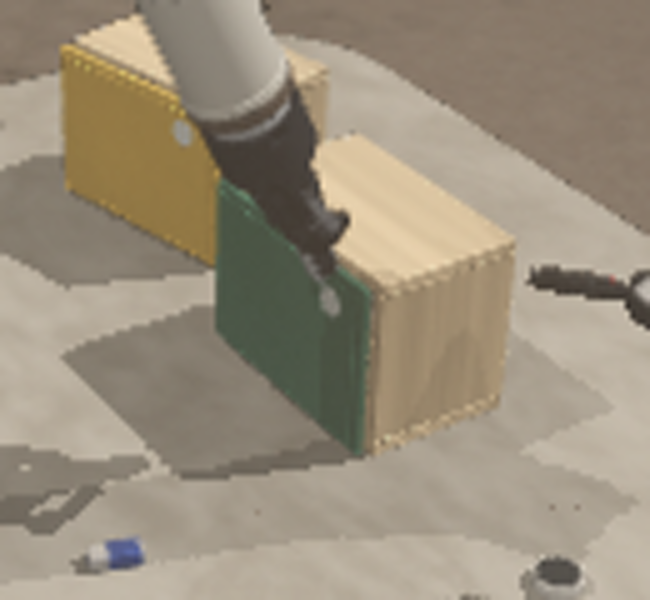

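View pics/top2.png

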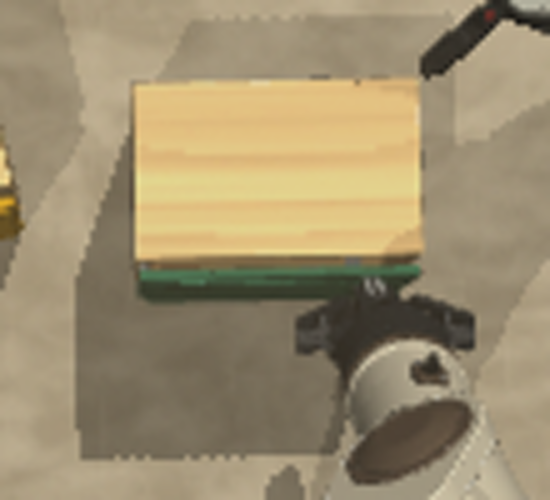

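```bash
cat >> h.py <<'E'
def proj(s,p):
    Rm=np.array(s["orientation"]); c=Rm.T@(np.array(p)-s["position"])
    K=np.array([[s["fx"],0,s["cx"]],[0,s["fy"],s["cy"]],[0,0,1.]])
    return cv2.projectPoints(c.reshape(1,1,3),np.zeros(3),np.zeros(3),K,np.array([s["k1"],0,0,0.]))[0].ravel()
E
python3 - <<'E'
from h import *
print(ctrl.current_gripper_width(), ctrl.current_joint_torque()); st()
for c in("side","top"):
    s=ctrl.snapshot(c)
    print(c,"tcp",proj(s,ctrl.current_tool_pos()),"spot",proj(s,SPOT),"edge",proj(s,door(0,.206,.006,.158)[0]),"hinge",proj(s,door(0,0,0,.158)[0]))
    for l,z in(("green_spot",.132),("green_edge",.158),("green_hinge",.158)):
        for r in ctrl.place_of(c,l)[:1]: print(l,r["p"],r["xy"],world(s,r["xy"],z))
    if c=="side":
        for y in range(196,224,2):
            print(y,[ "%.3f,%.3f,%.3f"%tuple(world(s,(x,y))) for x in (280,282,284,286,288)])
E
```

```text
0.0001575466999011176 [-7.81416806e-03 -4.14797473e+01  5.67194939e+00 -2.34609801e+01
 -8.91506989e-01 -1.03228871e+00 -1.73066260e-04]
 16.43 [ 0.6171 -0.1857  0.128 ] [-0.36  0.91 -0.29] [ -7.  21.  32. 118. -48.  28. -28.]
side tcp [287.42776352 209.93730325] spot [285.34819787 209.7991977 ] edge [292.58699245 207.91095008] hinge [261.42664781 185.39308914]
green_spot 0.65 [284.9, 210.9] [ 0.60126225 -0.19151057  0.132     ]
green_edge 0.68 [296.2, 206.2] [ 0.63257353 -0.2188403   0.158     ]
green_hinge 0.92 [264.9, 187.4] [ 0.60659723 -0.03746615  0.158     ]
196 ['0.571,-0.198,0.210', '0.558,-0.229,0.230', '0.557,-0.243,0.238', '0.561,-0.250,0.240', '0.582,-0.233,0.225']
198 ['0.571,-0.199,0.203', '0.566,-0.219,0.214', '0.558,-0.243,0.229', '0.583,-0.220,0.209', '0.640,-0.154,0.158']
200 ['0.576,-0.192,0.188', '0.570,-0.214,0.202', '0.573,-0.221,0.205', '0.603,-0.193,0.181', '0.628,-0.171,0.161']
202 ['0.588,-0.176,0.168', '0.587,-0.190,0.176', '0.587,-0.202,0.182', '0.600,-0.197,0.175', '0.629,-0.170,0.152']
204 ['0.607,-0.148,0.138', '0.587,-0.190,0.167', '0.589,-0.201,0.172
[... 725 characters left out ...]
207,0.116']
218 ['0.607,-0.152,0.075', '0.605,-0.169,0.085', '0.608,-0.178,0.089', '0.608,-0.192,0.097', '0.605,-0.208,0.108']
220 ['0.607,-0.153,0.066', '0.607,-0.167,0.074', '0.605,-0.183,0.084', '0.605,-0.197,0.092', '0.609,-0.204,0.095']
222 ['0.608,-0.153,0.056', '0.606,-0.169,0.066', '0.608,-0.180,0.072', '0.609,-0.191,0.078', '0.609,-0.205,0.086']
top tcp [303.02646905 173.90850905] spot [303.22057771 176.4867596 ] edge [313.84205172 173.95959244] hinge [257.39696851 176.92510934]
green_spot 0.88 [305.4, 178.6] [ 0.599245   -0.19398882  0.132     ]
green_edge 0.81 [310.2, 174.7] [ 0.61123754 -0.20851135  0.158     ]
green_hinge 0.65 [258.4, 174.7] [ 0.61123841 -0.01966659  0.158     ]
```

```bash
python3 - <<'E'
from h import *
Rt=np.array(ctrl.current_tcp_rot()); p=np.array(ctrl.current_tool_pos()); print(Rt.round(3).tolist())
s=ctrl.snapshot("top")
for x in range(170,184):
    print(x,["%.3f,%.3f"%tuple(world(s,(c,x))[[0,2]]) for c in (285,292,300,303,305,307,312)])
s=ctrl.snapshot("side")
im=s["image"].copy()
im=cv2.resize(im[180:230,260:315],None,fx=12,fy=12,interpolation=cv2.INTER_NEAREST)
for k in (0,.019,.04,.073):
  for j in(-.011,.011):
    q=(proj(s,p-k*Rt[:,2]+j*Rt[:,0])-[260,180]+.5)*12; cv2.circle(im,tuple(int(v) for v in q),4,(255,0,0),-1)
q=(proj(s,SPOT)-[260,180]+.5)*12; cv2.circle(im,tuple(int(v) for v in q),4,(0,0,255),-1)
cv2.imwrite("pics/side3.png",cv2.cvtColor(im,cv2.COLOR_RGB2BGR))
E
```

```text
[[0.906, 0.024, 0.423], [0.021, -1.0, 0.01], [0.423, -0.0, -0.906]]
170 ['0.628,0.167', '0.628,0.160', '0.628,0.161', '0.629,0.157', '0.628,0.160', '0.628,0.163', '0.628,0.164']
171 ['0.625,0.154', '0.640,0.012', '0.628,0.124', '0.640,0.011', '0.640,0.017', '0.637,0.042', '0.627,0.134']
172 ['0.636,0.015', '0.636,0.017', '0.625,0.122', '0.637,0.003', '0.636,0.015', '0.633,0.042', '0.638,-0.002']
173 ['0.617,0.159', '0.617,0.159', '0.617,0.159', '0.618,0.157', '0.617,0.163', '0.617,0.158', '0.618,0.155']
174 ['0.613,0.168', '0.614,0.157', '0.613,0.163', '0.614,0.158', '0.613,0.162', '0.613,0.168', '0.614,0.153']
175 ['0.610,0.162', '0.610,0.159', '0.610,0.155', '0.610,0.161', '0.608,0.176', '0.611,0.154', '0.611,0.151']
176 ['0.607,0.155', '0.607,0.148', '0.607,0.152', '0.605,0.176', '0.604,0.180', '0.607,0.156', '0.621,-0.001']
177 ['0.606,0.126', '0.606,0.119', '0.605,0.138', '0.600,0.190', '0.600,0.194', '0.601,0.177', '0.617,0.000']
178 ['0.605,0.093', '0.606,0.076', '0.607,0.074', '0.595,0.206', '0.596,0.197', '0.595,0.207', '0.612,0.010']
179 ['0.605,0.043', '0.606,0.041', '0.607,0.029', '0.591,0.209', '0.592,0.200', '0.591,0.214', '0.591,0.214']
180 ['0.605,0.004', '0.605,0.000', '0.588,0.207', '0.462,1.705', '0.589,0.192', '0.586,0.226', '0.587,0.211']
181 ['0.601,0.002', '0.601,-0.000', '0.584,0.210', '0.582,0.238', '0.576,0.301', '0.576,0.301', '0.577,0.294']
182 ['0.597,0.007', '0.578,0.235', '0.580,0.216', '0.574,0.296', '0.573,0.309', '0.572,0.311', '0.573,0.310']
183 ['0.593,0.004', '0.575,0.240', '0.574,0.245', '0.570,0.303', '0.569,0.309', '0.569,0.316', '0.568,0.321']
```

View pics/side3.png

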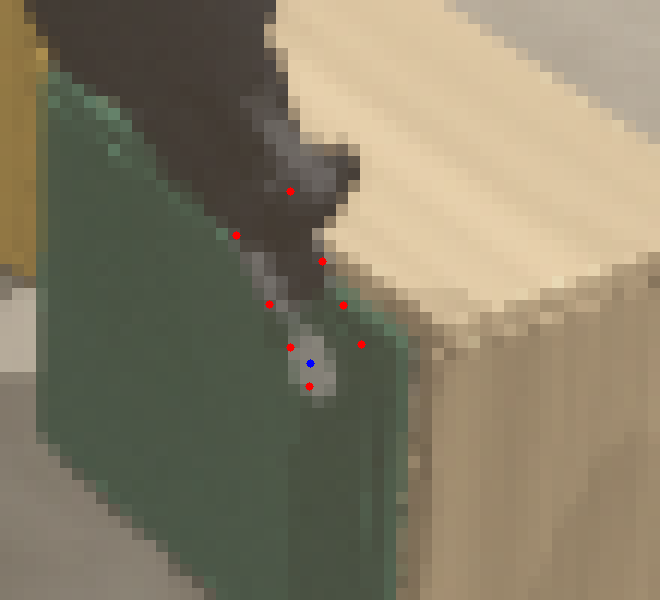

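```bash
python3 - <<'E'
from h import *
Rt=np.array(ctrl.current_tcp_rot()); p=np.array([.5575,-.1871,.1285])
s=ctrl.snapshot("side")
im=cv2.imread("pics/side1.png")
im=cv2.resize(im[150:310,300:480],None,fx=4,fy=4,interpolation=cv2.INTER_NEAREST)
for k in (0,.019,.04,.073):
  for j in(-.011,.011):
    q=((proj(s,p-k*Rt[:,2]+j*Rt[:,0])-[150,130]+.5)*3-[300,150])*4; cv2.circle(im,tuple(int(v) for v in q),4,(0,0,255),-1)
cv2.imwrite("pics/side4.png",im)
E
```

```text
(no output)
```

View pics/side4.png

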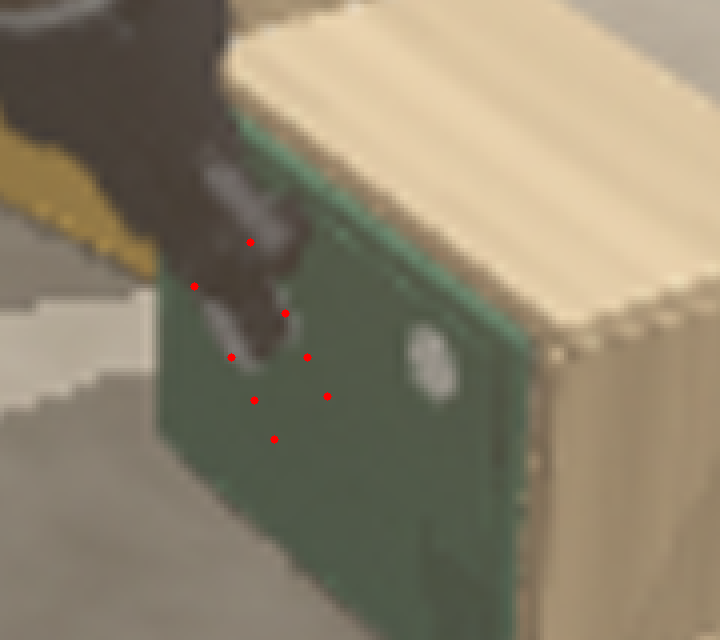

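```bash
python3 - <<'E'
from h import *
import pickle
ctrl.move_straight(SPOT-.004*Z-.09*X,speed=.15); st()
D={c:ctrl.snapshot(c) for c in("side","top")}
Rt=np.array(ctrl.current_tcp_rot()); p=np.array(ctrl.current_tool_pos())
pickle.dump((D,Rt,p),open("air.pkl","wb"))
s=D["side"]
H,W=384,512
pts=[]
for v in range(160,225):
    for u in range(240,300):
        if s["range_z"][v,u]>0: pts.append(np.r_[world(s,(u,v)),u,v])
pts=np.array(pts); L=(pts[:,:3]-p)@Rt
m=(L[:,2]>-.13)&(L[:,2]<.03)&(abs(L[:,1])<.06)&(abs(L[:,0])<.05)
for l,q in sorted(zip(L[m].round(3).tolist(),pts[m,3:].tolist()),key=lambda t:-t[0][2])[:45]: print(l,q)
im=s["image"].copy()
im=cv2.resize(im[170:230,240:305],None,fx=10,fy=10,interpolation=cv2.INTER_NEAREST)
cv2.imwrite("pics/side5.png",cv2.cvtColor(im,cv2.COLOR_RGB2BGR))
E
```

```text
17.79 [ 0.5183 -0.1882  0.1286] [ 0.9   0.04 -0.46] [ -5.  12.  33. 130. -47.  25. -22.]
[-0.007, 0.007, -0.038] [262.0, 213.0]
[-0.002, 0.008, -0.039] [263.0, 212.0]
[0.008, 0.007, -0.04] [265.0, 210.0]
[-0.007, 0.002, -0.04] [261.0, 212.0]
[0.002, 0.011, -0.043] [264.0, 211.0]
[-0.011, 0.009, -0.043] [261.0, 213.0]
[0.01, 0.008, -0.044] [265.0, 209.0]
[-0.011, 0.006, -0.047] [260.0, 212.0]
[-0.007, 0.013, -0.047] [262.0, 212.0]
[-0.011, 0.001, -0.048] [259.0, 211.0]
[0.009, 0.005, -0.049] [264.0, 208.0]
[-0.004, 0.011, -0.049] [262.0, 211.0]
[-0.011, -0.006, -0.05] [258.0, 210.0]
[0.001, 0.011, -0.05] [263.0, 210.0]
[0.003, 0.014, -0.05] [264.0, 210.0]
[-0.007, 0.01, -0.051] [261.0, 211.0]
[-0.002, 0.016, -0.051] [263.0, 211.0]
[-0.01, 0.007, -0.052] [260.0, 211.0]
[-0.007, 0.004, -0.053] [260.0, 210.0]
[-0.003, 0.012, -0.054] [262.0, 210.0]
[0.005, 0.015, -0.055] [264.0, 209.0]
[0.01, 0.008, -0.056] [264.0, 207.0]
[0.005, 0.01, -0.057] [263.0, 208.0]
[-0.006, 0.011, -0.057] [261.0, 210.0]
[0.001, 0.015, -0.058] [263.0, 209.0]
[-0.004, 0.01, -0.059] [261.0, 209.0]
[-0.009, 0.005, -0.06] [259.0, 209.0]
[-0.002, 0.015, -0.06] [262.0, 209.0]
[-0.012, 0.009, -0.06] [259.0, 210.0]
[0.001, 0.012, -0.062] [262.0, 208.0]
[-0.012, -0.003, -0.063] [257.0, 208.0]
[0.003, 0.011, -0.064] [262.0, 207.0]
[-0.008, 0.012, -0.064] [260.0, 209.0]
[-0.01, 0.002, -0.065] [258.0, 208.0]
[0.005, 0.015, -0.066] [263.0, 207.0]
[-0.003, 0.013, -0.066] [261.0, 208.0]
[-0.011, 0.003, -0.072] [257.0, 207.0]
[-0.01, 0.011, -0.077] [258.0, 207.0]
[-0.012, -0.014, -0.078] [254.0, 204.0]
[-0.013, -0.001, -0.083] [255.0, 205.0]
[-0.014, 0.007, -0.083] [256.0, 206.0]
[0.002, 0.032, -0.085] [263.0, 206.0]
[-0.013, 0.026, -0.085] [259.0, 208.0]
[-0.013, -0.019, -0.087] [252.0, 202.0]
[-0.012, 0.007, -0.087] [256.0, 205.0]
```

View pics/side5.png

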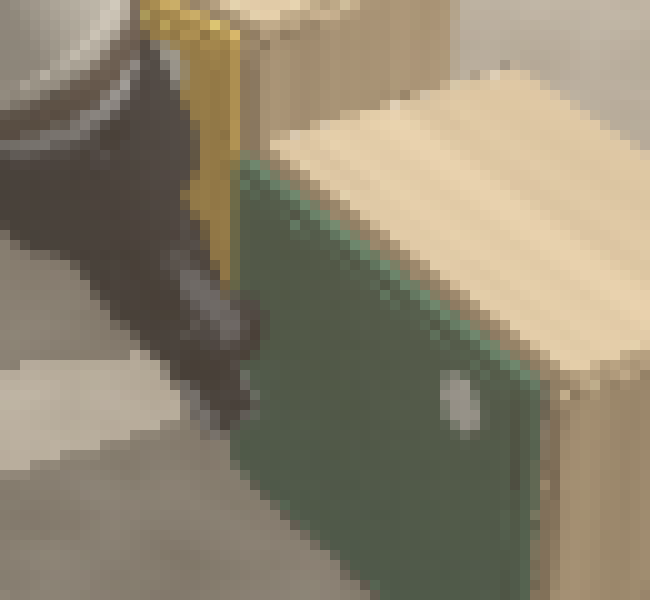

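```bash
python3 - <<'E'
from h import *
import pickle
D,Rt,p=pickle.load(open("air.pkl","rb"))
for k in(0,.02,.025,.03,.035,.04,.045):
    b=p-k*Rt[:,2]
    print(k,[proj(D["side"],b+Rt@np.array([j,.0145,0])).round(1).tolist() for j in(-.011,.011)],[proj(D["top"],b+Rt@np.array([.011,j,0])).round(1).tolist() for j in(-.0145,.0145)])
s=D["top"]
for v in range(176,200): print(v,[int(t) for t in s["image"][v,298:314].sum(1)])
E
```

```text
0 [[265.7, 221.1], [270.3, 217.4]] [[299.9, 197.8], [307.8, 197.6]]
0.02 [[263.9, 217.7], [268.5, 214.0]] [[300.5, 199.9], [308.5, 199.7]]
0.025 [[263.4, 216.8], [268.0, 213.1]] [[300.7, 200.4], [308.6, 200.3]]
0.03 [[262.9, 216.0], [267.6, 212.2]] [[300.8, 201.0], [308.8, 200.8]]
0.035 [[262.5, 215.1], [267.1, 211.4]] [[301.0, 201.5], [309.0, 201.3]]
0.04 [[262.0, 214.2], [266.6, 210.5]] [[301.1, 202.1], [309.2, 201.9]]
0.045 [[261.5, 213.3], [266.2, 209.6]] [[301.3, 202.6], [309.3, 202.4]]
176 [208, 193, 192, 201, 244, 245, 243, 229, 216, 178, 174, 174, 174, 179, 351, 452]
177 [167, 167, 190, 267, 253, 253, 222, 219, 224, 168, 163, 162, 295, 454, 469, 481]
178 [164, 164, 164, 175, 175, 172, 169, 167, 167, 161, 159, 297, 470, 482, 486, 492]
179 [161, 189, 189, 191, 189, 189, 193, 192, 191, 229, 463, 479, 492, 490, 492, 495]
180 [308, 304, 304, 308, 311, 310, 308, 315, 322, 325, 488, 497, 498, 496, 493, 491]
181 [315, 314, 310, 318, 325, 326, 273, 272, 277, 277, 427, 434, 437, 438, 434, 435]
182 [314, 316, 315, 319, 328, 330, 272, 268, 270, 407, 426, 426, 426, 429, 431, 431]
183 [310
[... 736 characters left out ...]
 408, 409, 409, 405]
192 [325, 317, 313, 308, 306, 312, 450, 463, 406, 408, 404, 401, 403, 400, 402, 402]
193 [328, 325, 314, 309, 305, 440, 455, 459, 404, 407, 405, 404, 402, 402, 406, 411]
194 [326, 322, 321, 323, 315, 459, 461, 410, 402, 405, 407, 402, 406, 408, 408, 408]
195 [330, 324, 326, 325, 322, 469, 457, 400, 399, 403, 404, 397, 397, 396, 392, 393]
196 [323, 323, 319, 316, 451, 472, 456, 392, 391, 396, 392, 388, 386, 385, 383, 388]
197 [316, 316, 315, 312, 444, 457, 402, 395, 395, 395, 392, 394, 394, 392, 385, 384]
198 [308, 311, 310, 437, 448, 451, 392, 391, 394, 393, 393, 392, 394, 392, 384, 384]
199 [309, 310, 311, 443, 447, 448, 393, 390, 388, 390, 390, 388, 392, 394, 394, 389]
```

```bash
cat >> h.py <<'E'
KT=.038
def tcp(tip,Rm): return np.array(tip)+KT*np.array(Rm)[:,2]
E
python3 - <<'E'
from h import *
t0=SPOT.copy(); t0[2]=.1275
T=tcp(t0,RP)
ctrl.move_straight(T-.022*X,speed=.15); f0=np.array([-.1,.2,-.1]); st()
first=None;b=-.022
for i in range(25):
    b+=.0015 if first is None else .001
    ctrl.move_straight(T+b*X,speed=.04)
    f=np.mean([(np.array(ctrl.current_contact_force())-f0)@X for _ in range(3)]); x=(np.array(ctrl.current_tool_pos())-T)@X
    print(round(b,4),round(x,4),round(f,2))
    if f<-2 and first is None: first=x
    if first is not None and (x-first>.0048 or f<-10): break
    if b>.006: break
st()
s=ctrl.snapshot("side")
im=cv2.resize(s["image"][150:270,220:350],None,fx=5,fy=5,interpolation=cv2.INTER_CUBIC)
cv2.imwrite("pics/side6.png",cv2.cvtColor(im,cv2.COLOR_RGB2BGR))
E
```

```text
18.65 [ 0.6003 -0.1864  0.0927] [ 0.43 -0.29  0.05] [ -3.  23.  27. 121. -55.  24. -19.]
-0.0205 -0.0207 -0.63
-0.019 -0.0189 -0.32
-0.0175 -0.0174 0.45
-0.016 -0.0159 0.63
-0.0145 -0.0144 -0.28
-0.013 -0.0129 0.32
-0.0115 -0.0114 0.06
-0.01 -0.0099 0.07
-0.0085 -0.0085 0.54
-0.007 -0.0074 -2.52
-0.006 -0.0064 -3.68
-0.005 -0.0052 -4.31
-0.004 -0.0041 -5.27
-0.003 -0.0031 -3.44
-0.002 -0.0021 -3.79
 22.4 [ 0.621  -0.1856  0.0929] [-3.87 -0.68  1.79] [ -3.  24.  28. 119. -55.  25. -21.]
```

View pics/side6.png

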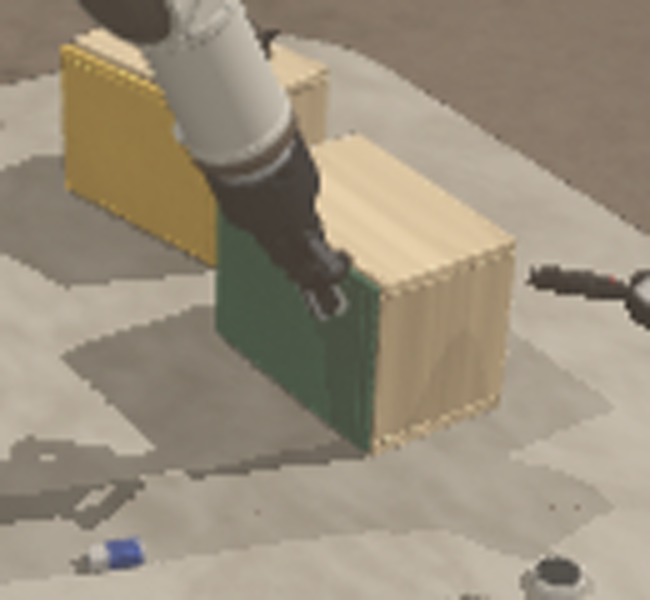

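Contact came at the predicted depth, and force climbed to about 5 N then dropped, with the tips on the disc at (325,300). Next I draw back.

```bash
python3 - <<'E'
from h import *
p=np.array(ctrl.current_tool_pos())
for b in(.15,.14,.13,.12):
    try: ctrl.move_straight(p-b*X,speed=.12); print(b); break
    except ctrl.PlanningError as e: print(e)
st()
ctrl.dwell(.3)
for c in("side","top"):
    s=ctrl.snapshot(c)
    for l,z in(("green_spot",.132),("green_edge",.158),("green_hinge",.158)):
        for r in ctrl.place_of(c,l)[:1]: print(c,l,r["p"],r["xy"],world(s,r["xy"],z))
    o=(220,150) if c=="side" else (230,120)
    im=cv2.resize(s["image"][o[1]:o[1]+120,o[0]:o[0]+130],None,fx=5,fy=5,interpolation=cv2.INTER_CUBIC)
    cv2.imwrite(f"pics/{c}7.png",cv2.cvtColor(im,cv2.COLOR_RGB2BGR))
E
```

```text
0.15
 23.85 [ 0.4719 -0.1892  0.0932] [ 0.03 -0.94  0.01] [  4.  12.  26. 136. -59.  21.  -6.]
side green_spot 0.66 [264.9, 213.9] [ 0.52472361 -0.17080931  0.132     ]
side green_edge 0.66 [263.8, 208.0] [ 0.52105062 -0.16825361  0.158     ]
side green_hinge 0.57 [260.7, 183.5] [ 0.60885238 -0.00072378  0.158     ]
top green_spot 0.52 [296.6, 200.8] [ 0.5169486  -0.16097555  0.132     ]
top green_edge 0.65 [302.1, 201.6] [ 0.51312951 -0.17842599  0.158     ]
top green_hinge 0.91 [259.1, 174.6] [ 0.61160421 -0.02221923  0.158     ]
```

View pics/side7.png

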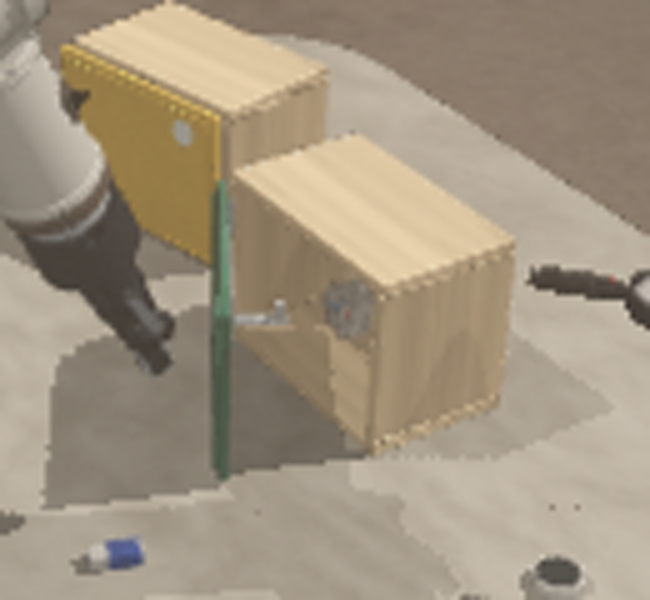

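View pics/top7.png

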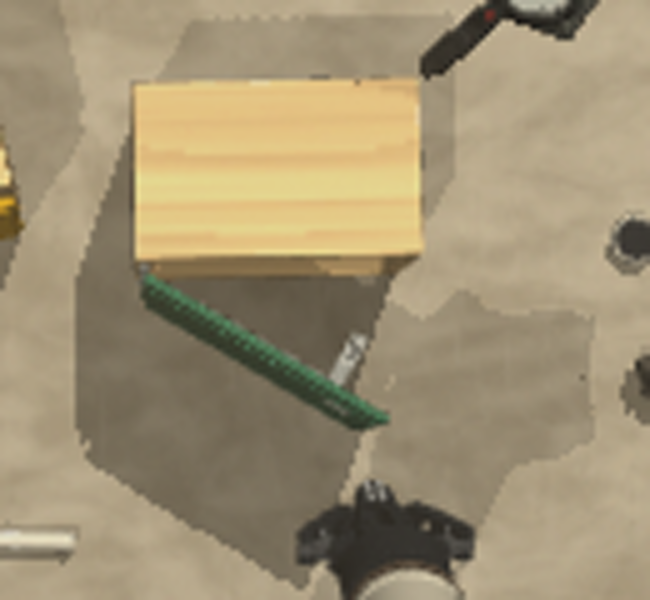

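The door is ajar. Its inner face carries a striker prong (top crop, (335–365, 335–385)), which I'll measure so the finger can avoid it.

```bash
python3 - <<'E'
from h import *
for c,(u0,u1,v0,v1) in(("side",(264,280,208,218)),("top",(294,308,184,206))):
    s=ctrl.snapshot(c); print(c, round(ctrl.current_t(),2))
    for v in range(v0,v1):
        row=[]
        for u in range(u0,u1):
            w=world(s,(u,v)); L=(w-HINGE); row.append((L@X,-(L@Y),w[2]))
        # door frame for phi=.55
        ph=.55; o=[]
        for a,b,z in row:
            r=-a*np.sin(ph)+b*np.cos(ph); off=a*np.cos(ph)+b*np.sin(ph)
            o.append("%4d/%3d/%3d"%(r*1000,off*1000,z*1000) if z>.02 and off<.09 else "-")
        print(v,*o)
E
```

```text
side 24.6
208  169/  6/155  170/ 10/156  132/ 15/132   -3/ 24/ 46   -7/ 29/ 43   -6/ 33/ 44   -8/ 37/ 42   -6/ 42/ 43  -12/ 46/ 40  -16/ 51/ 37  -20/ 55/ 35  -21/ 60/ 34 1399/-34/937  -27/ 69/ 30  -27/ 73/ 30  -29/ 78/ 29
209  179/  6/157  184/  9/160  137/ 15/130   -2/ 24/ 41   -9/ 29/ 36  -10/ 33/ 36   -8/ 38/ 37  -12/ 42/ 34  -12/ 46/ 35  -18/ 51/ 31  -23/ 56/ 27  -25/ 60/ 26  -22/ 64/ 28  -33/ 69/ 21  -34/ 74/ 21  -31/ 78/ 22
210  188/  5/159  185/  9/157  144/ 14/131   -7/ 25/ 33   -3/ 29/ 36   -4/ 33/ 35  -12/ 38/ 29  -13/ 42/ 29  -17/ 47/ 26  -18/ 51/ 26  -23/ 56/ 22  154/ 48/137  157/ 52/138  -24/ 69/ 22 - -
211  197/  5/160  193/  9/158  154/ 14/132   -2/ 25/ 31   -5/ 29/ 29   -6/ 33/ 28  -13/ 38/ 23  -12/ 42/ 24  -11/ 47/ 25 - -  157/ 48/134  161/ 52/137 - - -
212  203/  5/160  204/  9/161  162/ 14/133   -4/ 25/ 25    0/ 29/ 27   -8/ 34/ 22   -7/ 38/ 23   -9/ 42/ 21 - - -  167/ 48/136  164/ 52/134 - - -
213  202/  5/154  205/  9/157  163/ 14/129  155/ 18/124  155/ 22/124  156/ 26/125  153/ 30/123  162/ 33/128  161/ 37/128  154/ 41/123  158/ 45/126  165/ 48/131  164/ 52/130 
[... 1687 characters left out ...]
201  165/ -1/ 57  166/ -1/ 83  168/ -1/106  169/ -2/144  171/ -1/153  175/  0/153  178/  1/156  181/  3/155  184/  5/159  187/  7/156  190/  8/161   64/-125/1704 - -
202 -  171/ -1/ 38  174/  0/ 51  175/ -1/ 86  175/ -2/124  177/ -1/139  180/  0/151  183/  0/156  186/  2/157  189/  4/159  191/  5/165  195/  7/159  199/ 10/151 -
203 - - -  179/ -1/ 50  181/ -1/ 71  182/ -1/ 98  184/ -1/123  185/ -1/149  188/  0/150  191/  1/151  194/  3/152  197/  4/156  200/  6/160  203/  8/160
204 - - - -  186/ -1/ 27  187/ -2/ 64  189/ -1/ 78  190/ -1/104  191/ -1/133  193/ -1/152  196/  0/151  199/  2/150  202/  3/157 -
205 - - - - - -  194/ -2/ 42  196/ -1/ 57  197/ -1/ 85  202/  1/ 65  204/  2/ 82 - - -
```

```bash
cat >> h.py <<'E'
def pose(phi,r,off,ztip):
    p,d,n=door(phi,r,off,ztip); Rm=R(-Z,n); return tcp(p,Rm),Rm
E
python3 - <<'E'
from h import *
for ph in np.linspace(.55,1.52,6):
    print(round(ph,2),[None if (q:=ctrl.inverse_kinematics(*pose(ph,.192,o,.125))) is None else np.round(q).tolist() for o in(.0265,.07)])
p=np.array(ctrl.current_tool_pos())
ctrl.move_straight([p[0],p[1],.24],speed=.25); st()
P,Rm=pose(.55,.192,.058,.24)
ctrl.move_to(P,Rm); st()
s=ctrl.snapshot("top")
im=cv2.resize(s["image"][120:240,230:360],None,fx=5,fy=5,interpolation=cv2.INTER_CUBIC)
cv2.imwrite("pics/top8.png",cv2.cvtColor(im,cv2.COLOR_RGB2BGR))
s=ctrl.snapshot("side")
pts=np.array([world(s,(u,v)) for v in range(150,225) for u in range(240,300) if s["range_z"][v,u]>0])
L=(pts-np.array(ctrl.current_tool_pos()))@np.array(ctrl.current_tcp_rot())
m=(L[:,2]>-.13)&(L[:,2]<.03)&(abs(L[:,1])<.05)&(abs(L[:,0])<.04)
print(np.array(sorted(L[m].tolist(),key=lambda t:-t[2])[:14]).round(3))
im=cv2.resize(s["image"][130:250,220:350],None,fx=5,fy=5,interpolation=cv2.INTER_CUBIC)
cv2.imwrite("pics/side8.png",cv2.cvtColor(im,cv2.COLOR_RGB2BGR))
E
```

```text
0.55 [[-2.0, 27.0, 24.0, 108.0, -15.0, 48.0, 0.0], [1.0, 31.0, 23.0, 102.0, -15.0, 50.0, 1.0]]
0.74 [[-5.0, 24.0, 27.0, 113.0, -15.0, 46.0, -11.0], [-2.0, 28.0, 26.0, 107.0, -16.0, 48.0, -9.0]]
0.94 [[-10.0, 21.0, 30.0, 118.0, -15.0, 44.0, -23.0], [-5.0, 25.0, 29.0, 113.0, -16.0, 46.0, -20.0]]
1.13 [[-16.0, 19.0, 33.0, 122.0, -15.0, 43.0, -37.0], [-10.0, 22.0, 32.0, 118.0, -16.0, 44.0, -32.0]]
1.33 [[-23.0, 17.0, 36.0, 126.0, -15.0, 42.0, -51.0], [-16.0, 19.0, 35.0, 123.0, -16.0, 43.0, -46.0]]
1.52 [[-32.0, 16.0, 40.0, 128.0, -15.0, 41.0, -66.0], [-25.0, 17.0, 40.0, 126.0, -16.0, 42.0, -60.0]]
 25.67 [ 0.4702 -0.1888  0.2388] [-0.23 -0.65 -0.31] [ -6.  -6.  32. 128. -14.  36. -52.]
 26.59 [ 0.5555 -0.2116  0.2009] [ 0.36 -0.52 -0.14] [-13.  25.  41.  99. -18.  63.   4.]
[[-0.01   0.    -0.038]
 [-0.011 -0.007 -0.039]
 [-0.012 -0.003 -0.04 ]
 [-0.013  0.004 -0.04 ]
 [-0.008  0.001 -0.041]
 [-0.01  -0.003 -0.042]
 [-0.011 -0.007 -0.043]
 [-0.011  0.004 -0.043]
 [-0.008 -0.01  -0.045]
 [-0.008  0.011 -0.046]
 [-0.01   0.    -0.046]
 [-0.01  -0.003 -0.046]
 [-0.01   0.007 -0.047]
 [-0.011  0.004 -0.047]]
```

View pics/top8.png

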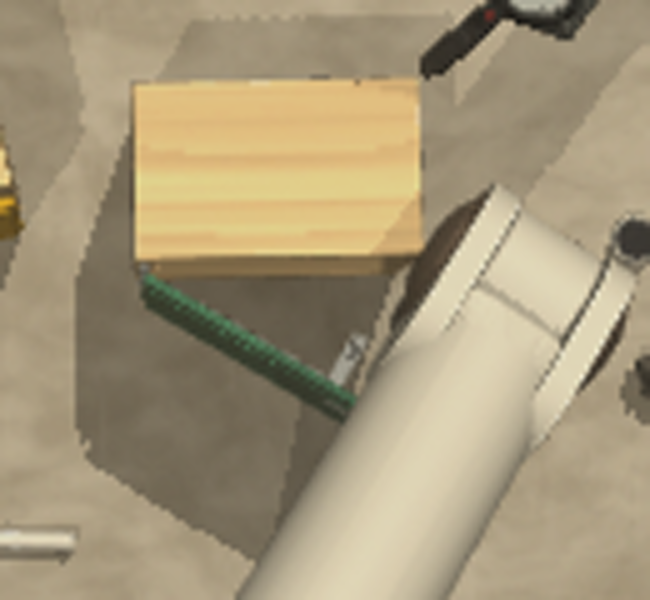

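View pics/side8.png

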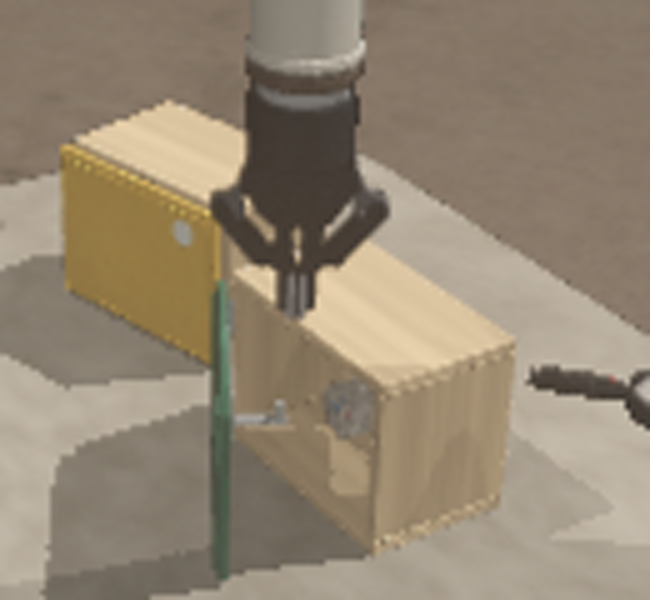

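The tool offset is confirmed: the fingertips really end about 38 mm short of the reported TCP. In the side view they hang clear between the door's inner face and the carcass, at (293,312). Now I lower them and sweep the door.

```bash
python3 - <<'E'
from h import *
P,Rm=pose(.55,.192,.058,.125)
ctrl.move_straight(P,speed=.15); st()
P,Rm=pose(.55,.192,.030,.125); ctrl.move_straight(P,speed=.1); st("near")
for ph in np.linspace(.55,1.53,11)[1:]:
    P,Rm=pose(ph,.192,.0255,.125)
    ctrl.move_straight(P,speed=.12,rotation=Rm); st(round(ph,3))
P,Rm=pose(1.53,.192,.085,.125); ctrl.move_straight(P,speed=.12); st("off")
P[2]+=.15; ctrl.move_straight(P,speed=.25); st("up")
for c in("side","top"):
    s=ctrl.snapshot(c)
    for l,z in(("green_spot",.132),("green_edge",.158),("green_hinge",.158),("yellow_edge",.158)):
        for r in ctrl.place_of(c,l)[:1]: print(c,l,r["p"],r["xy"],world(s,r["xy"],z))
    im=cv2.resize(s["image"][130:280,200:380],None,fx=4,fy=4,interpolation=cv2.INTER_CUBIC)
    cv2.imwrite(f"pics/{c}9.png",cv2.cvtColor(im,cv2.COLOR_RGB2BGR))
E
```

```text
27.61 [ 0.5574 -0.2117  0.088 ] [-0.52 -0.58  0.44] [ -9.  33.  37. 104. -24.  51.   8.]
near 28.04 [ 0.5335 -0.197   0.0879] [ 0.65 -0.13  0.07] [-11.  30.  37. 108. -24.  50.   8.]
0.648 28.38 [ 0.5124 -0.1869  0.0873] [0.44 0.15 0.9 ] [-13.  29.  39. 111. -24.  48.   3.]
0.746 28.69 [ 0.4962 -0.1771  0.0872] [0.22 0.44 0.41] [-16.  27.  41. 114. -24.  48.  -3.]
0.844 29.0 [ 0.4809 -0.1658  0.0872] [ 0.62  0.12 -0.19] [-19.  26.  43. 116. -24.  47.  -9.]
0.942 29.31 [ 0.4669 -0.1531  0.0872] [0.12 0.15 0.98] [-22.  25.  45. 118. -24.  46. -15.]
1.04 29.62 [ 0.4541 -0.1391  0.0872] [ 0.4   0.24 -0.09] [-25.  24.  47. 121. -24.  45. -21.]
1.138 29.93 [ 0.4428 -0.1239  0.0872] [-0.16  0.1   0.41] [-29.  23.  49. 123. -24.  45. -28.]
1.236 30.23 [ 0.4331 -0.1077  0.0872] [ 0.94 -0.1   0.43] [-33.  22.  51. 124. -24.  44. -35.]
1.334 30.54 [ 0.4249 -0.0906  0.0872] [ 0.7  -0.65  0.49] [-37.  21.  53. 126. -25.  44. -42.]
1.432 30.85 [ 0.4185 -0.0728  0.0872] [ 0.61 -0.1  -0.54] [-41.  21.  55. 127. -25.  43. -49.]
1.53 31.16 [ 0.4138 -0.0545  0.0872] [-0.28 -0.65  0.33] [-45.  20.  57. 128. -25.  43. -57.]
off 31.81 [ 0.4168 -0.1133  0.0869] [ 0.47  0.58 -0.15] [-36.  22.  56. 126. -26.  44. -48.]
up 32.56 [ 0.4166 -0.1117  0.2363] [-0.11  0.44 -0.45] [-57.   1.  71. 118.  -1.  62. -72.]
side green_spot 0.85 [226.5, 203.2] [ 0.43475079 -0.02988124  0.132     ]
side green_edge 0.84 [217.6, 198.9] [ 0.40109353 -0.022338    0.158     ]
side green_hinge 0.79 [264.4, 184.5] [ 0.61760295 -0.01571728  0.158     ]
side yellow_edge 0.74 [262.5, 173.3] [0.66311462 0.0739192  0.158     ]
top green_spot 0.57 [261.6, 224.9] [ 0.4280736 -0.0315926  0.132    ]
top green_hinge 0.58 [258.7, 176.6] [ 0.60428566 -0.02075815  0.158     ]
top yellow_edge 0.79 [233.1, 161.2] [0.66076284 0.07275676 0.158     ]
```

View pics/side9.png

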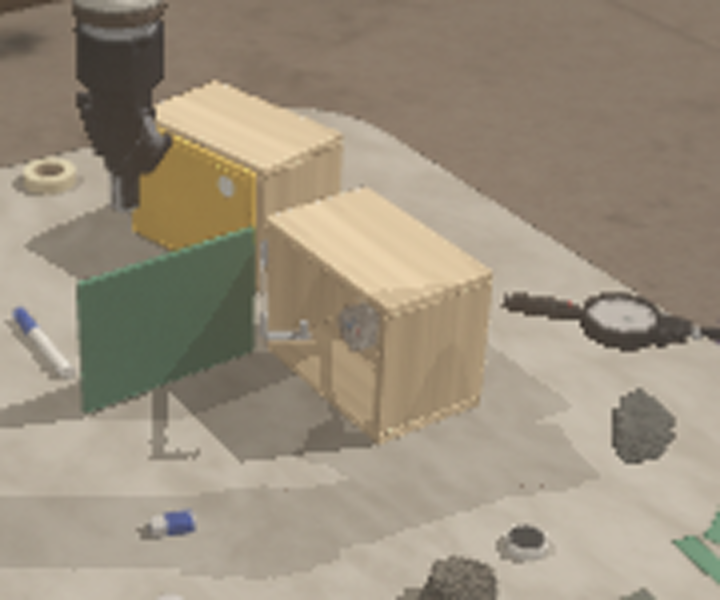

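View pics/top9.png

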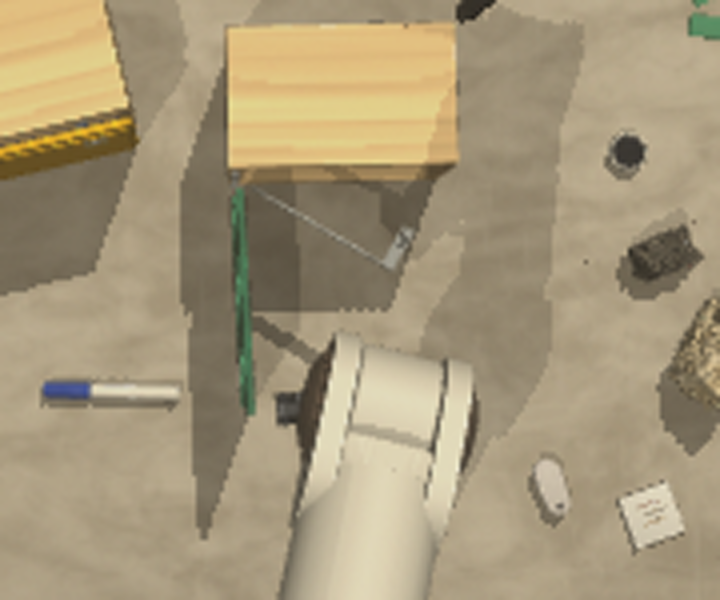

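```bash
python3 - <<'E'
from h import *
s=ctrl.snapshot("top")
pts=np.array([world(s,(u,v)) for v in range(174,236) for u in range(250,272)])
m=(pts[:,2]>.148)&(pts[:,2]<.168)&(pts[:,0]<.605)&(pts[:,0]>.38)&(pts[:,1]<.0)&(pts[:,1]>-.06)
v=cv2.fitLine(pts[m,:2].astype(np.float32),cv2.DIST_HUBER,0,.01,.01).ravel()
d=v[:2]*(-1 if v[0]>0 else 1); print(m.sum(),v, "phi",np.arctan2(-d@X[:2],-d@Y[:2]),ctrl.current_contact_force(),ctrl.current_t())
ctrl.close_job()
E
```

```text
181 [ 0.9986848   0.05126988  0.5000609  -0.02658477] phi 1.5430659017389883 [0.399236   0.18320135 0.51021625] 33.1083
the job is handed in; nothing more can be done
```

The green door stands wide open at about 1.54 rad (88°), and I have handed the job in at about 33 s of the 48 s allowed. The 88° comes from a fit to the last top picture.

- **Pressing:** I pressed the door at the white disc with the shut fingertips. The force peaked at about 5 N and then dropped as the catch let go. On drawing back, the door stood ajar by about 0.55 rad, as described.
- **Swinging:** I then put the fingers behind the free edge, pushed the door round with their outside, and backed off and lifted clear.

**Tool offset:** the fingertips really end about 38 mm short of the reported TCP. My first approach therefore passed just over the door's top with no contact force. I measured the offset in the pictures, confirmed it in a second pose, and corrected for it.

**Last checks:**
- In the last pictures the yellow door looked shut; its free edge still measured where it was at the start.
- The marker, eraser, magnet and dark stone look undisturbed there. I did not compare every bystander by measurement, and the bottle was outside those last crops.
- The contact force was within sensor noise, with the gripper well clear of everything.
- No check failed. During the sweep the contact force stayed within sensor noise, as expected with about 0.5 N of hinge friction, so the opening is shown by the pictures only.

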